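# Start the spindle of a bench press in its threaded boss

## Task

The small screw press is being put back together. Take its threaded spindle out of the wooden stand, stand it upright in the threaded boss of the press, turn it backward (anticlockwise seen from above) until you feel the thread drop, then turn it forward (clockwise) one full turn, to within a quarter turn, so that it is properly started. Finish still gripping its head and holding it upright and still, ready for the bar to be fitted; do not force the thread, and leave the punch, the bar, the pad and the hammer where they are.

Things in the scene. Friction and masses are not known exactly. Their poses are not given: they have to be found in the camera images.
- press: Bench screw press, fixed: grey base 150 x 240 x 20 mm, two columns at y = +-88 mm carrying a grey crosshead 44 mm wide; in its middle a steel threaded boss, 56 mm diameter, 45 mm deep, open below, its upper face 150 mm above the table. Hexagon nuts on the columns reach 156 mm. Origin under the middle of the base on the table; z up along the boss's axis, y along the crosshead.
- boss_mouth (a point): Centre of the boss's upper face (150 mm above the table), axes as press. The threaded bore below is 24.4 mm wide over the thread crests; right-hand thread, one start, pitch 6 mm (clockwise from above goes down 6 mm a turn), about 1 mm up-and-down play, oiled.
- thread_start (a point): Upper end of the boss's thread, where its ridge begins: 13.5 mm from the axis on the press's +x side, 3 mm below the upper face. A spindle resting on this ridge climbs when turned backward and drops one pitch (6 mm) when spindle_lead passes this point anticlockwise.
- spindle: Steel spindle, loose, 140 mm long, 0.5 to 0.75 kg, head up in one of the stand's two bores. Origin at the centre of its lower end, z up its axis. From below: smooth pilot nose 23.2 mm in diameter, 36 mm long, bevelled tip; thread 29 mm outside, pitch 6 mm, 63 mm long; plain flat-topped round head 42 mm in diameter, 106 to 140 mm above the origin, cross-drilled. Taller than the punch beside it.
- spindle_head (a point): Middle of the spindle's round head, on its axis, 123 mm above the lower end and 17 mm below the top.
- spindle_lead (a point): Lower end of the spindle's thread, 13.9 mm from its axis on the spindle's own +x side, 39 mm above its lower end; turns with it. Resting in the boss it lies 0.6 mm below the upper face when right at thread_start, 1 mm lower per 60 degrees clockwise of it; 6.6 mm below just after the drop, 12.6 mm after one turn forward (up to 1 mm lower when the loose spindle leans, by up to 3 degrees).
- stand: Wooden block 75 x 180 x 62 mm high, fixed, with two upright bores 34 mm wide and 46 mm deep, 45 mm either side of the middle along its y. Origin under its middle.
- punch: Doming punch, loose, dark steel, 105 mm long, with a ball-shaped head 42 mm in diameter, standing in the other bore of the stand; leave it alone. Origin at the centre of its lower end.
- tommy_bar: The press's steel bar, loose, 194 mm long and 12 mm thick with black end caps 18 mm thick, lying on the table along its own x; leave it alone. Origin below its middle.
- pressure_pad: Round steel pad 68 mm in diameter and 22 mm high with a stepped collar, loose on the table; leave it alone. Origin under its centre.
- hammer: Hammer with a black handle, 260 mm long along its x (handle to -x), head 26 mm high, loose on the table; leave it alone. Origin under its middle.
Things that resemble listed ones, but are neither listed nor needed, are in the scene too. Leave any red look-alike of the spindle alone.

How it is judged:
On the way, in this order (a step that is already met when the one before it is completed fails the run):
1. the spindle stands in the boss and has been turned back to where its thread rests at the very start of the boss's thread, less than a tenth of a turn before the drop (x of spindle_lead in the frame of boss_mouth above 0.0115 m and y of spindle_lead in the frame of boss_mouth below 0 m and z of spindle_lead in the frame of boss_mouth between -0.004 and 0.004 m and horizontal distance between spindle and boss_mouth below 0.004 m), for 0.05 s.
2. turned on backward past the start of the thread, it has dropped by a pitch, and has not been turned back more than a third of a turn beyond that (y of spindle_lead in the frame of boss_mouth above -0.002 m and x of spindle_lead in the frame of boss_mouth above -0.006 m and z of spindle_lead in the frame of boss_mouth between -0.008 and -0.0041 m and horizontal distance between spindle and boss_mouth below 0.004 m), for 0.1 s.
At the end, for the whole second after the job is handed in: The spindle's thread end lies 9.7 to 15.2 mm below the boss's upper face and within 90 degrees of thread_start (one turn past the drop, within a quarter); it stands in the boss, tilt under 0.08 rad, at rest, gripped by the fingers with over 2 N (z of spindle_lead in the frame of boss_mouth between -0.0152 and -0.0097 m and x of spindle_lead in the frame of boss_mouth above 0 m and horizontal distance between spindle and boss_mouth below 0.004 m and angle between spindle's own z axis and vertical below 0.08 rad and linear speed of spindle below 0.01 m/s and angular speed of spindle below 0.1 rad/s and contact force between the fingers and spindle above 2 N); the arm keeps its last pose, push and grip.
It fails at once if the punch is disturbed (distance of punch from where it was at the start of the episode above 0.02 m).
It fails at once if the bar is disturbed (distance of tommy_bar from where it was at the start of the episode above 0.03 m).
It fails at once if the pressure pad is disturbed (distance of pressure_pad from where it was at the start of the episode above 0.03 m).
It fails at once if the hammer is disturbed (distance of hammer from where it was at the start of the episode above 0.03 m).
It fails at once if the thread is forced: spindle and press pressed together with over 90 N (contact force between spindle and press above 90 N).
It also fails if it takes over 72 s, if anything falls off the work surface, if the arm or the gripper's body presses on something with over 40 N, if the wrist force passes 120 N, or if a joint passes its speed limit or range.

## Robot

A 6-joint arm with a two-finger parallel gripper is mounted at the origin on the work surface. World frame = base frame: x ahead of the robot, y to its left, z up, the work surface at z = 0. Lengths are in m, angles in rad, forces in N, time in s.
With the tool pointing down it reaches from about 0.25 to 0.775 m from the base axis. Payload 4 kg.
Tool frame: the origin (TCP) lies between the finger pads; the fingertips stand 14 mm ahead of it and the grasp point (between the pads) lies 5 mm behind it (nose_length is the distance from the TCP to the fingertips, in m); z points along the fingers, y is the line along which they close (so a half turn about z gives the same grasp; the last joint's range is limited). The gripper opens to 94 mm and grips with 3 to 60 N. Pads are 16 mm wide; open, the fingers measure 119 mm over their backs; the gripper's body (75 mm by 177 mm) begins 78 mm behind the grasp point.
Start: joints at [-1.367, 0.087, 1.371, -0, 1.684, -0.103], TCP at [0.166, -0.524, 0.22] pointing down, gripper open.
Joint ranges: [-3.1, 3.1], [-0.76, 2.03], [0.27, 2.55], [-1.08, 4.22], [0.17, 2.65], [-2.57, 2.57]. Speed limits (rad/s): [2.79, 2.79, 3.14, 3.14, 3.14, 3.14].

## Interface

Orientations are given as [roll, pitch, yaw] about the fixed x, y, z axes, in that order (R = Rz(yaw) Ry(pitch) Rx(roll)).
In Python, from bench import * gives the robot as it stands.
- The arm moves only by the tool move_arm, never from a script. Its argument "steps" is one flat list of numbers, 7 for each row, row after row: the turn, a rotation vector about the world's x, y, z in rad, then the shift along the world's x, y, z in m, then the opening, from 0 (shut) to 1 (fully open). A call has 1 to 12 rows; each row is the pose to reach, as a shift and turn from the pose commanded when the call began; what a row does not reach only later rows make up. A row lasts 1/10 s, in which the tool goes at most 50 mm and 8.59 degrees, less where a joint would pass 70% of its speed; a pose out of reach is approached as far as the arm can. A call with a gripper value outside its range is refused whole. The fingers move at their own pace and stop on an object; the grip force is fixed at half the most. Time passes only in rows, so rows that repeat a pose let the fingers close. It gives the time, the measured TCP pose, the force, the opening and the grip force at its end, in the units of the state.
- get_obs(): the state, without advancing time (a new reading comes with each control period).
- snapshot(name): name is "scene" or "top" or "wrist"; returns (picture, depth): 384x512x3 uint8, red, green, blue; 384x512 float32, m along the optical axis (not along the pixel's ray), 0 where there is no reading.
- camera_model(name): a dict with "fx", "fy", "cx", "cy" (pixels), "k1" (the pictures are not rectified: a ray, as slopes to the right and down, at radius r is drawn at 1 + k1 r^2 times it, then the intrinsics apply), "rvec" (rotation vector, rad) and "tvec" (3), from world to camera coordinates, as OpenCV has them. Camera axes: x right, y down, z forward; pixel columns grow to the right and rows downward; lengths in m; the calibration is good to about 2 mm. A picture is of the moment at which its call begins: read the wrist's pose just before it. camera_model takes no time and is no camera call; for the wrist camera it gives the pose at the moment of the call.
- close_job(): hands the job in; it is judged then, once.
Trained networks look in the newest picture that a camera, given by its name, has taken for a name from the list of things; names that differ only in an ending like _2 or _b are one class to them, and where a whole thing is asked for, a point or a joint stands for the part that bears it (a point fixed in the world has none). Each returns a list of dicts, best first, with "score" (0 to 1); they miss things now and then, are a little off and sometimes report something else, mostly with a low value. They report only what shows in the picture. A call takes as long as a camera call. They do not tell look-alikes from the thing itself.
- silhouettes(camera, target): "pixels" (384x512 bool, what is visible of it) and "uv" ([column, row] in pixels, amid what is visible of it).
- spot_point(camera, target): "uv" ([column, row] in pixels: a listed point, or the origin of a listed thing).
The state is a dict: "time": time; "joint_positions": joint angles; "qvel": joint speeds; "joint_torque": joint torques, N m; "tool_pos": TCP position; "ee_rot": TCP orientation; "wrist_force": force on the tool from outside, world axes, zero at the start; "wrist_torque": the same for the moment, N m; "width": finger opening in m; "finger_force": force on a finger pad.
Only numpy, scipy, OpenCV 4.12 (cv2) and the standard library are available. Lean on these libraries where they do the work, as an engineer would, in place of code of your own. Each camera call takes 0.05 s, during which the arm holds its last target. There are 200 camera calls.

## Working session

There is one attempt and no reset: what is moved stays moved. The work goes in short steps, Python scripts to look and compute and a tool call to move; the robot and the scene stay as the last step left them, time stands still between calls to the robot, and variables do not carry over. Pictures are saved under pics/ and viewed, at most 10 in all, crops included, and the job is handed in when it is done.

Besides the shell and the picture viewer there is one more tool, called after "Request:" as name(argument=value, ...) on one line, values as JSON. move_arm: Moves the arm, as the interface text tells. Its arguments: {"type":"object","properties":{"steps":{"type":"array"}},"required":["steps"]}

```bash
mkdir -p pics; ls
cat > h.py <<'E'
from bench import *
import numpy as np, cv2
def cam(n):
    m=camera_model(n); R=cv2.Rodrigues(np.array(m["rvec"],float))[0]; return m,R,np.array(m["tvec"],float)
def undist(m,u,v):
    x=(u-m["cx"])/m["fx"]; y=(v-m["cy"])/m["fy"]; a,b=x,y
    for _ in range(20):
        s=1+m["k1"]*(a*a+b*b); a,b=x/s,y/s
    return a,b
def cloud(n,d,c=None):
    m,R,t=c or cam(n); v,u=np.mgrid[0:384,0:512].astype(float); a,b=undist(m,u,v)
    P=np.stack([a*d,b*d,d],-1); return (P-t)@R
def rayz(n,uv,z,c=None):
    m,R,t=c or cam(n); a,b=undist(m,*map(float,uv)); r=R.T@np.array([a,b,1]); o=-R.T@t
    return o+r*(z-o[2])/r[2]
def proj(n,P,c=None):
    m,R,t=c or cam(n); p=R@np.array(P)+t; a,b=p[0]/p[2],p[1]/p[2]; s=1+m["k1"]*(a*a+b*b)
    return m["cx"]+m["fx"]*a*s, m["cy"]+m["fy"]*b*s
def save(n,img): cv2.imwrite("pics/"+n+".png",cv2.cvtColor(img,cv2.COLOR_RGB2BGR))
E
python3 - <<'E'
from h import *
np.set_printoptions(precision=4,suppress=True)
for n in ("top","scene"):
    p,d=snapshot(n); save(n,p); np.savez("pics/"+n+".npz",p=p,d=d)
    X=cloud(n,d)
    for t in ("spindle","punch","press","stand","tommy_bar","pressure_pad","hammer"):
        for s in silhouettes(n,t)[:4]:
            q=X[s["pixels"]&(d>0)]
            print(n,t,round(s["score"],2),np.round(s["uv"]),np.median(q,0), "max z",np.percentile(q[:,2],98),len(q))
    for t in ("boss_mouth","thread_start","spindle_head","spindle_lead","stand","press"):
        print(n,t,[(round(s["score"],2),np.round(s["uv"],1)) for s in spot_point(n,t)[:3]])
E
```

```text
pics
top spindle 0.6 [293. 216.] [ 0.5021 -0.1334  0.1546] max z 0.16151226686404996 128
top spindle 0.51 [265. 223.] [ 0.4838 -0.0315  0.1398] max z 0.14665117283535492 100
top spindle 0.18 [131. 208.] [0.5337 0.4643 0.023 ] max z 0.032182107667732246 607
top punch 0.56 [318. 211.] [ 0.5185 -0.2209  0.1169] max z 0.12309113268173963 71
top press 0.89 [194. 217.] [0.4971 0.2144 0.0231] max z 0.15327477426395306 2673
top press 0.17 [267. 153.] [ 0.759  -0.0359  0.0135] max z 0.022366807611316514 150
top stand 0.87 [306. 218.] [ 0.5049 -0.1834  0.0607] max z 0.06839692051129695 769
top tommy_bar 0.61 [268. 149.] [ 0.7575 -0.0359  0.0134] max z 0.02226737258937397 157
top pressure_pad 0.53 [381. 236.] [ 0.457  -0.453   0.0118] max z 0.025819828979590655 251
top pressure_pad 0.21 [304. 220.] [ 0.5041 -0.1761  0.0606] max z 0.06993609836569538 868
top pressure_pad 0.17 [320. 213.] [ 0.5186 -0.2215  0.1161] max z 0.12256319404846945 91
top hammer 0.89 [132. 208.] [0.526  0.4647 0.0234] max z 0.032191108533482844 596
top hammer 0.72 [293. 214.] [ 0.5019 -0.1333  0.1543] max z 0.161506355805
[... 1078 characters left out ...]
pressure_pad 0.65 [304. 171.] [0.527  0.205  0.0284] max z 0.1507038852969832 2931
scene pressure_pad 0.59 [106. 238.] [ 0.4711 -0.4561  0.0112] max z 0.0240920980514523 297
scene hammer 0.84 [363. 164.] [0.5691 0.4559 0.0224] max z 0.0285935638039194 472
scene boss_mouth [(0.79, array([306. , 146.8])), (0.58, array([214.2, 199.9]))]
scene thread_start [(0.68, array([306.4, 145.9]))]
scene spindle_head [(0.88, array([214.2, 157.9])), (0.65, array([236.7, 166.5])), (0.53, array([207.8, 179.5]))]
scene spindle_lead [(0.81, array([192.3, 186.4])), (0.75, array([213.6, 179.1])), (0.74, array([238. , 191.2]))]
scene stand [(0.67, array([199.6, 219.6]))]
scene press [(0.85, array([305.3, 182.3]))]
```

```bash
python3 -c "
import cv2,numpy as np
a=cv2.imread('pics/top.png');b=cv2.imread('pics/scene.png')
cv2.imwrite('pics/both.png',cv2.resize(np.vstack([a,b]),(800,1200))[:600]);cv2.imwrite('pics/b2.png',cv2.resize(b,(800,600)));cv2.imwrite('pics/a2.png',cv2.resize(a,(800,600)))"
```

```text
(no output)
```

View pics/a2.png

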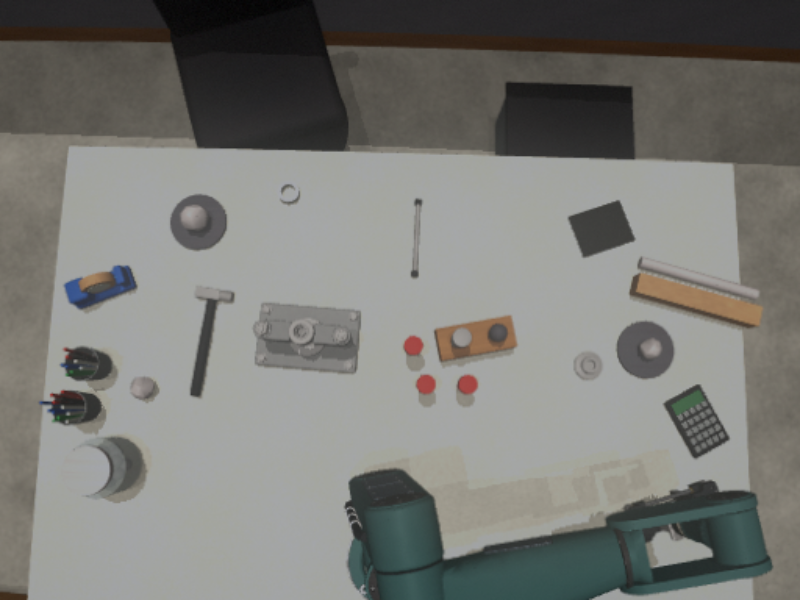

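View pics/b2.png

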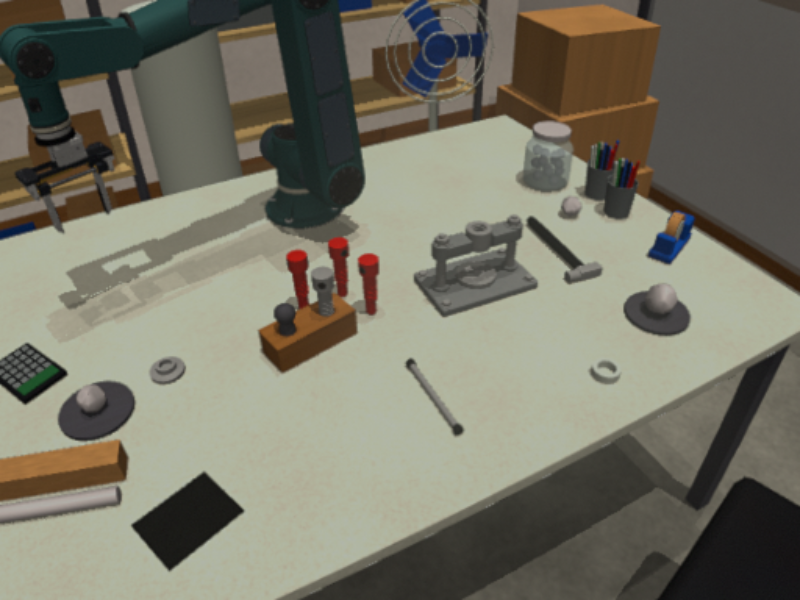

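The candidates for the spindle in the top picture (800 px wide) are the grey round head in the stand at (461,338), three red look-alikes at (413,346), (426,384) and (467,384), and the dark ball punch at (498,332). I choose the grey one in the stand. The press boss is at (302,331), the bar at (417,238) and the pad at (588,366).

Run:
```python
from h import *
np.set_printoptions(precision=4,suppress=True)
o=get_obs(); print(o["tool_pos"],o["ee_rot"],o["width"],o["wrist_force"])
from scipy.spatial.transform import Rotation as Ro
print(Ro.from_euler("xyz",o["ee_rot"]).as_matrix() if np.size(o["ee_rot"])==3 else o["ee_rot"])
m,R,t=cam("wrist"); print(m["fx"],m["cx"],m["cy"],m["k1"],"campos",-R.T@t,"fwd",R[2],"right",R[0])
z=np.load("pics/top.npz");X=cloud("top",z["d"])
for c,r,lo,hi in (((.502,-.133),.03,.148,.17),((.50,.21),.045,.14,.1555),((.5185,-.221),.03,.11,.13)):
    k=(np.hypot(X[...,0]-c[0],X[...,1]-c[1])<r)&(X[...,2]>lo)&(X[...,2]<hi); q=X[k]; print(len(q),q.mean(0),(q.min(0)+q.max(0))/2,np.ptp(q,axis=0))
p=z["p"]; save("crop1",cv2.resize(p[185:265,150:350],(800,320),interpolation=cv2.INTER_CUBIC))
```

```text
[ 0.1661 -0.5244  0.2195] [3.1415 0.     0.3068] 0.09379988366983785 [-0.1213  0.0664 -0.6127]
[[ 0.9533  0.302  -0.    ]
 [ 0.302  -0.9533 -0.0001]
 [-0.      0.0001 -1.    ]]
285.3431415127948 253.3501145486425 190.81830380349675 0.02510169560303894 campos [ 0.236  -0.5028  0.3845] fwd [-0.242  -0.0762 -0.9673] right [ 0.3017 -0.9534 -0.0004]
117 [ 0.5032 -0.1347  0.1551] [ 0.5027 -0.1353  0.1551] [0.0415 0.0388 0.0131]
176 [0.5074 0.2177 0.1488] [0.5078 0.2151 0.1478] [0.0553 0.0719 0.015 ]
76 [ 0.5186 -0.223   0.1171] [ 0.5191 -0.2223  0.1188] [0.0352 0.036  0.0159]
```

View pics/crop1.png

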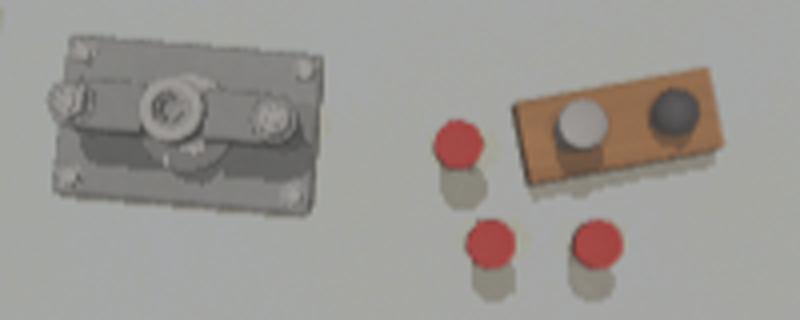

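The crop confirms the grey plain head at crop (582,124), which is the spindle in the left bore of the stand. The dark punch is at (675,112), the reds are separate, and the boss is at (172,107). I'll move the wrist camera over the spindle.

Request:
move_arm(steps=[0, 0, 0.48, 0.337, 0.39, 0.06, 1, 0, 0, 0.48, 0.337, 0.39, 0.06, 1, 0, 0, 0.48, 0.337, 0.39, 0.06, 1, 0, 0, 0.48, 0.337, 0.39, 0.06, 1, 0, 0, 0.48, 0.337, 0.39, 0.06, 1, 0, 0, 0.48, 0.337, 0.39, 0.06, 1, 0, 0, 0.48, 0.337, 0.39, 0.06, 1, 0, 0, 0.48, 0.337, 0.39, 0.06, 1, 0, 0, 0.48, 0.337, 0.39, 0.06, 1, 0, 0, 0.48, 0.337, 0.39, 0.06, 1, 0, 0, 0.48, 0.337, 0.39, 0.06, 1, 0, 0, 0.48, 0.337, 0.39, 0.06, 0.65])

```text
time: 2.6
tool_pos: [0.5046, -0.1321, 0.2796]
ee_rot: [3.141, -0.001, 0.792]
wrist_force: [-0.6, 0.0, -0.4]
width: 0.0893
finger_force: 0.0
```

```bash
cat >> h.py <<'E'
def circ(n,p,c,zz,rad,search=25):
    """fit circle of radius rad at height zz near uv c by max radial edge strength; returns world xy"""
    pass
E
python3 - <<'E'
from h import *
np.set_printoptions(precision=4,suppress=True)
o=get_obs(); print(o["time"],o["tool_pos"],o["ee_rot"],o["width"],o["qvel"])
c=cam("wrist"); p,d=snapshot("wrist"); save("w1",p); np.savez("pics/w1.npz",p=p,d=d)
X=cloud("wrist",d,c)
for s in silhouettes("wrist","spindle")[:3]:
    q=X[s["pixels"]&(d>0)]; q=q[abs(q[:,2]-np.percentile(q[:,2],95))<.004]
    cc,r=cv2.minEnclosingCircle((q[:,:2]*1000).astype(np.float32)); print(s["score"],s["uv"],np.median(q,0),cc,r)
for s in spot_point("wrist","spindle_head")[:3]: print(s, rayz("wrist",s["uv"],.139,c))
E
```

```text
2.6 [ 0.5046 -0.1321  0.2796] [ 3.1414 -0.0006  0.7916] 0.08926125071065362 [-0.0584 -0.0197  0.0301 -0.0343  0.0088 -0.0267]
0.88 [147.9, 200.6] [ 0.4033 -0.0609  0.1395] (402.1173400878906, -60.854156494140625) 21.698270797729492
0.84 [209.8, 247.5] [ 0.405  -0.1525  0.1395] (403.132080078125, -153.39303588867188) 21.846460342407227
0.75 [254.1, 185.2] [ 0.5059 -0.1366  0.1555] (505.3079528808594, -137.3616943359375) 21.11031723022461
{'uv': [175.6, 132.9], 'score': 0.85} [ 0.4858 -0.0353  0.139 ]
{'uv': [148.3, 199.7], 'score': 0.7} [ 0.4094 -0.0624  0.139 ]
{'uv': [203.8, 253.3], 'score': 0.66} [ 0.4051 -0.1503  0.139 ]
```

View pics/w1.png

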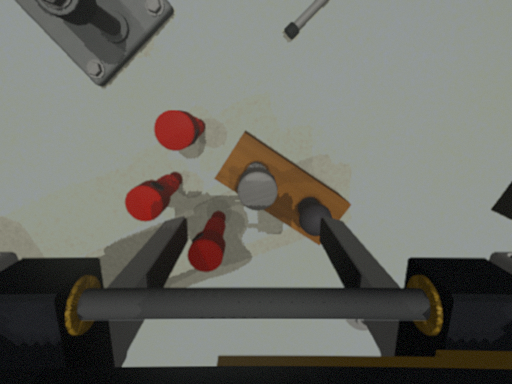

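The wrist picture shows the spindle's grey head at (257,186), midway between the fingers. The reds are at (177,130), (145,200) and (207,250), and the punch is at (316,215). I'll look at the boss the same way before grasping.

Request:
move_arm(steps=[0, 0, 0, 0.005, 0.349, 0, 0.65, 0, 0, 0, 0.005, 0.349, 0, 0.65, 0, 0, 0, 0.005, 0.349, 0, 0.65, 0, 0, 0, 0.005, 0.349, 0, 0.65, 0, 0, 0, 0.005, 0.349, 0, 0.65, 0, 0, 0, 0.005, 0.349, 0, 0.65, 0, 0, 0, 0.005, 0.349, 0, 0.65, 0, 0, 0, 0.005, 0.349, 0, 0.65, 0, 0, 0, 0.005, 0.349, 0, 0.65, 0, 0, 0, 0.005, 0.349, 0, 0.65])

```text
time: 3.75
tool_pos: [0.5083, 0.2127, 0.2795]
ee_rot: [3.141, 0.001, 0.784]
wrist_force: [-0.0, -1.2, -1.0]
width: 0.0614
finger_force: 0.0
```

Run:
```python
from h import *
np.set_printoptions(precision=4,suppress=True)
o=get_obs(); print(o["time"],o["tool_pos"],o["ee_rot"],o["width"],o["qvel"])
c=cam("wrist"); p,d=snapshot("wrist"); np.savez("pics/w2.npz",p=p,d=d,rvec=c[0]["rvec"],tvec=c[0]["tvec"])
X=cloud("wrist",d,c)
for n,z in (("boss_mouth",.15),("thread_start",.147)):
    for s in spot_point("wrist",n)[:3]: print(n,s, rayz("wrist",s["uv"],z,c))
k=(np.hypot(X[...,0]-.508,X[...,1]-.215)<.05)&(abs(X[...,2]-.15)<.004); q=X[k]; cc,r=cv2.minEnclosingCircle((q[:,:2]*1000).astype(np.float32)); print(len(q),np.median(q,0),cc,r)
# nuts
for s in silhouettes("wrist","press")[:1]:
    q=X[s["pixels"]&(d>0)]; b=q[abs(q[:,2]-.02)<.004]; print("base rect",cv2.minAreaRect((b[:,:2]*1000).astype(np.float32)))
    b=q[abs(q[:,2]-.156)<.002]; print("top",len(b))
u,v=map(int,proj("wrist",[.508,.215,.15],c)); print(u,v)
cr=p[max(0,v-75):v+75,max(0,u-100):u+100]; save("crop2",cv2.resize(cr,None,fx=4,fy=4,interpolation=cv2.INTER_CUBIC)); print(max(0,u-100),max(0,v-75))
```

```text
3.75 [0.5083 0.2127 0.2795] [3.1409 0.0005 0.7841] 0.061379599197839495 [-0.0121 -0.0036 -0.0007  0.0057  0.0003  0.003 ]
boss_mouth {'uv': [250.0, 184.2], 'score': 0.71} [0.508  0.2171 0.15  ]
thread_start {'uv': [262.3, 174.5], 'score': 0.92} [0.5242 0.2148 0.147 ]
1562 [0.5114 0.2151 0.1494] (509.8829650878906, 216.00758361816406) 28.0395565032959
base rect ((510.1326599121094, 216.29595947265625), (237.53294372558594, 148.89620971679688), 86.52739715576172)
top 162
251 185
151 110
```

View pics/crop2.png

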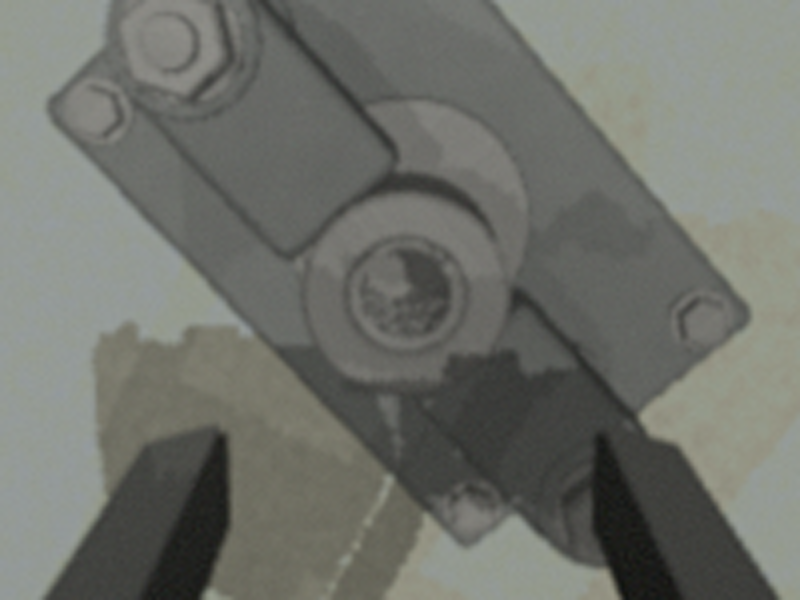

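The crop shows the boss ring centred at crop (407,283) with its bore open, i.e. (252,181) in the full picture. The networks and the depth agree: boss at (0.510, 0.216), press yaw about -3.5°, thread_start on the world +x side. I'll go back to the spindle.

Request:
move_arm(steps=[0, 0, 0, -0.003, -0.352, 0, 0.65, 0, 0, 0, -0.003, -0.352, 0, 0.65, 0, 0, 0, -0.003, -0.352, 0, 0.65, 0, 0, 0, -0.003, -0.352, 0, 0.65, 0, 0, 0, -0.003, -0.352, 0, 0.65, 0, 0, 0, -0.003, -0.352, 0, 0.65, 0, 0, 0, -0.003, -0.352, 0, 0.65, 0, 0, 0, -0.003, -0.352, 0, 0.65, 0, 0, 0, -0.003, -0.352, 0, 0.65, 0, 0, 0, -0.003, -0.352, 0, 0.65, 0, 0, 0, -0.003, -0.352, 0, 0.65, 0, 0, 0, -0.003, -0.352, 0, 0.65])

```text
time: 5.15
tool_pos: [0.5053, -0.136, 0.2798]
ee_rot: [3.141, -0.0, 0.789]
wrist_force: [-0.3, 0.1, 0.2]
width: 0.0611
finger_force: 0.0
```

Run:
```python
from h import *
np.set_printoptions(precision=4,suppress=True)
o=get_obs(); print(o["time"],o["tool_pos"],o["ee_rot"],o["width"])
c=cam("wrist"); p,d=snapshot("wrist"); X=cloud("wrist",d,c)
k=(np.hypot(X[...,0]-.505,X[...,1]+.137)<.04)&(abs(X[...,2]-.1555)<.006); q=X[k]; cc,r=cv2.minEnclosingCircle((q[:,:2]*1000).astype(np.float32)); print(len(q),np.mean(q,0),cc,r)
A=np.c_[q[:,:2]-q[:,:2].mean(0),np.ones(len(q))]; print("tilt",np.linalg.lstsq(A,q[:,2],rcond=None)[0])
print(get_obs()["tool_pos"])
```

```text
5.15 [ 0.5053 -0.136   0.2798] [ 3.1412 -0.0003  0.789 ] 0.061082392850313395
1217 [ 0.506  -0.1366  0.1554] (505.52203369140625, -137.33035278320312) 21.03152847290039
tilt [-0.0141 -0.0083  0.1554]
[ 0.5053 -0.1361  0.2798]
```

Request:
move_arm(steps=[0, 0, 0, 0, -0.001, -0.04, 0.65, 0, 0, 0, 0, -0.001, -0.08, 0.65, 0, 0, 0, 0, -0.001, -0.11, 0.65, 0, 0, 0, 0, -0.001, -0.13, 0.65, 0, 0, 0, 0, -0.001, -0.145, 0.65, 0, 0, 0, 0, -0.001, -0.145, 0.65, 0, 0, 0, 0, -0.001, -0.145, 0.65])

```text
time: 5.9
tool_pos: [0.5056, -0.1382, 0.1353]
ee_rot: [3.14, -0.0, 0.787]
wrist_force: [-0.4, 0.9, 1.1]
width: 0.0613
finger_force: 0.0
```

Request:
move_arm(steps=[0, 0, 0, 0, 0, 0, 0.2, 0, 0, 0, 0, 0, 0, 0.2, 0, 0, 0, 0, 0, 0, 0.2, 0, 0, 0, 0, 0, 0, 0.2, 0, 0, 0, 0, 0, 0, 0.2, 0, 0, 0, 0, 0, 0, 0.2])

```text
time: 6.5
tool_pos: [0.5055, -0.1383, 0.1358]
ee_rot: [3.14, -0.001, 0.787]
wrist_force: [-1.6, 1.5, 5.5]
width: 0.0416
finger_force: 30.0
```

Request:
move_arm(steps=[0, 0, 0, 0, 0, 0.025, 0.2, 0, 0, 0, 0, 0, 0.05, 0.2, 0, 0, 0, 0, 0, 0.08, 0.2, 0, 0, 0, 0, 0, 0.12, 0.2, 0, 0, 0, 0, 0, 0.16, 0.2, 0, 0, 0, 0, 0, 0.2, 0.2, 0, 0, 0, 0, 0, 0.2, 0.2, 0, 0, 0, 0, 0, 0.2, 0.2])

```text
time: 7.3
tool_pos: [0.505, -0.1384, 0.3322]
ee_rot: [-3.139, 0.001, 0.787]
wrist_force: [-0.3, -0.3, -7.5]
width: 0.0419
finger_force: 30.0
```

Run:
```python
from h import *
np.set_printoptions(precision=4,suppress=True)
o=get_obs(); print(o["time"],o["tool_pos"],o["ee_rot"],o["width"],o["finger_force"],o["wrist_force"],o["wrist_torque"])
tp=o["tool_pos"]
for n in ("scene","top","wrist"):
    p,d=snapshot(n); save("l_"+n,p); c=cam(n)
    for t in ("spindle_lead","spindle_head","spindle"):
        for s in spot_point(n,t)[:4]: print(n,t,round(s["score"],2),np.round(s["uv"],1))
    for h,nm in ((.005,"head"),(-.079,"lead lvl axis"),(-.118,"tip")): print(n,nm,proj(n,[tp[0],tp[1],tp[2]+h],c))
    if n=="scene":
        u,v=proj(n,[tp[0],tp[1],tp[2]-.06],c); u,v=int(u),int(v); save("crop3",cv2.resize(p[v-60:v+50,u-70:u+70],None,fx=5,fy=5,interpolation=cv2.INTER_CUBIC)); print(u-70,v-60)
        m,R,t=c; print("cam",-R.T@t,"right",R[0])
```

```text
7.3 [ 0.505  -0.1384  0.3322] [-3.1394  0.0012  0.7866] 0.041942654931740896 29.998290538787842 [-0.3139 -0.3143 -7.5116] [-0.0213  0.004   0.0343]
scene spindle_lead 0.94 [212.  181.3]
scene spindle_lead 0.83 [237.7 190.9]
scene spindle_lead 0.57 [207.8 148.4]
scene spindle_lead 0.55 [192.4 186.2]
scene spindle_head 0.97 [198.5 120.6]
scene spindle_head 0.83 [191.7 167.6]
scene spindle_head 0.67 [237.4 172. ]
scene spindle_head 0.63 [214.9 159.9]
scene spindle 0.81 [239.7 196.9]
scene spindle 0.72 [203.3 158.8]
scene spindle 0.68 [220.7 188.2]
scene spindle 0.64 [192.8 196.4]
scene head (np.float64(198.00014235463777), np.float64(119.80566348329528))
scene lead lvl axis (np.float64(201.0579582109881), np.float64(146.1489937736352))
scene tip (np.float64(202.4066476616261), np.float64(157.61887579670136))
130 80
cam [ 1.4313 -0.4384  0.8582] right [ 0.4763  0.8792 -0.0081]
top spindle_lead 0.46 [267.9 152. ]
top spindle_head 0.59 [273.3 246.9]
top spindle_head 0.49 [265.6 223.6]
top spindle_head 0.38 [299.4 247.1]
top spindle 0.65 [294.1 244.5]
top spindle 0.58 [271.9 243.8]
top spin
[... 185 characters left out ...]
 (np.float64(298.4789007527879), np.float64(213.4395131268942))
wrist spindle_lead 0.93 [249.7 184.1]
wrist spindle_lead 0.86 [184.6 176.2]
wrist spindle_lead 0.78 [211.  213.2]
wrist spindle_lead 0.63 [200.  113.8]
wrist spindle_head 0.95 [257.4 239.5]
wrist spindle_head 0.79 [206.8 230.9]
wrist spindle_head 0.69 [185.2 123.5]
wrist spindle_head 0.55 [158.  186.7]
wrist spindle 0.95 [201.  121.2]
wrist spindle 0.66 [248.3 187.5]
wrist spindle 0.57 [180.8 170.3]
wrist head (np.float64(253.2921954186848), np.float64(239.18420915649256))
wrist lead lvl axis (np.float64(253.4414633777555), np.float64(200.02303796085437))
wrist tip (np.float64(253.48268458881742), np.float64(189.21396878903698))
```

View pics/crop3.png

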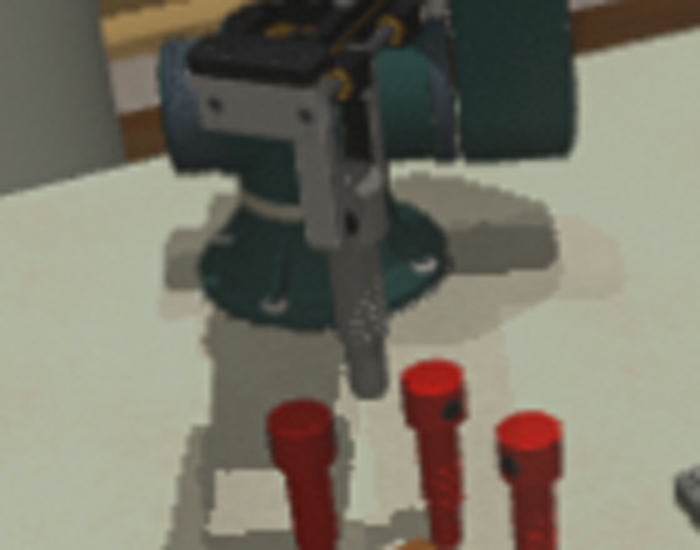

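In the scene crop the spindle hangs upright in the grip, with its tip at crop (368,390), and the stand and the reds are untouched. The lead is on the right, facing the camera: the scene network has it at (207.8,148.4), with the axis at (201,146). Its world angle is about 55° at tool yaw 45°. I'll move over the boss while turning clockwise.

Request:
move_arm(steps=[0, 0, -0.1, 0.0049, 0.0354, 0.01, 0.2, 0, 0, -0.2, 0.0049, 0.07, 0.01, 0.2, 0, 0, -0.32, 0.0049, 0.11, 0.01, 0.2, 0, 0, -0.44, 0.0049, 0.15, 0.01, 0.2, 0, 0, -0.56, 0.0049, 0.19, 0.01, 0.2, 0, 0, -0.68, 0.0049, 0.23, 0.01, 0.2, 0, 0, -0.8, 0.0049, 0.27, 0.01, 0.2, 0, 0, -0.92, 0.0049, 0.31, 0.01, 0.2, 0, 0, -1.04, 0.0049, 0.34, 0.01, 0.2, 0, 0, -1.16, 0.0049, 0.3544, 0.01, 0.2, 0, 0, -1.28, 0.0049, 0.3544, 0.01, 0.2, 0, 0, -1.28, 0.0049, 0.3544, 0.01, 0.2])

```text
time: 9.1
tool_pos: [0.5099, 0.2167, 0.3444]
ee_rot: [3.141, 0.0, -0.492]
wrist_force: [0.7, -0.4, -6.3]
width: 0.0417
finger_force: 30.0
```

```bash
cat > lead.py <<'E'
from h import *
np.set_printoptions(precision=4,suppress=True)
from scipy.spatial.transform import Rotation as Ro
def look(axis_off=(0,0)):
    o=get_obs(); tp=np.array(o["tool_pos"]); yaw=o["ee_rot"][2]
    print("t",o["time"],"tcp",tp,"rot",np.array(o["ee_rot"]),"j6",round(o["joint_positions"][5],3),"F",np.array(o["wrist_force"]),"ff",round(o["finger_force"],1))
    for n in ("scene","wrist"):
        c=cam(n); p,d=snapshot(n); lz=tp[2]-.079
        B=np.array(proj(n,[*tp[:2],tp[2]+.005],c)); L0=np.array(proj(n,[*tp[:2],lz],c))
        hs=[s["uv"] for s in spot_point(n,"spindle_head") if np.hypot(*(np.array(s["uv"])-B))<8]
        corr=np.array(hs[0])-B if hs else np.zeros(2)
        th=np.radians(np.arange(0,360,2)); E=np.array([proj(n,[tp[0]+.0139*np.cos(a),tp[1]+.0139*np.sin(a),lz],c) for a in th])
        for s in spot_point(n,"spindle_lead"):
            u=np.array(s["uv"])
            if np.hypot(*(u-L0))<30:
                for cc in (corr,0*corr):
                    e=np.hypot(*(E+cc-u).T); i=e.argmin(); print(n,round(s["score"],2),u,"axis",L0,"corr",cc,"angle",np.degrees(th[i]),"err",round(e[i],1),"rel tool",round((np.degrees(th[i]-yaw)+180)%360-180))
        ss=[s for s in silhouettes(n,"spindle") if np.hypot(*(np.array(s["uv"])-L0))<35]
        if ss and n=="scene":
            # axis tilt from 3D points below the fingers
            X=cloud(n,d,c); q=X[ss[0]["pixels"]&(d>0)]; q=q[(q[:,2]<tp[2]-.02)&(np.hypot(q[:,0]-tp[0],q[:,1]-tp[1])<.03)]
            if len(q)>20: print("axis slopes",np.polyfit(q[:,2],q[:,0],1)[0],np.polyfit(q[:,2],q[:,1],1)[0],len(q))
E
python3 -c "from lead import *; look()"
```

```text
t 9.1 tcp [0.5099 0.2167 0.3444] rot [ 3.1412  0.     -0.4917] j6 2.362 F [ 0.6767 -0.3787 -6.3413] ff 30.0
scene 0.87 [310.1 116. ] axis [307.579  113.8511] corr [ 0.9267 -0.2601] angle 346.0 err 0.4 rel tool 14
scene 0.87 [310.1 116. ] axis [307.579  113.8511] corr [ 0. -0.] angle 0.0 err 0.3 rel tool 28
axis slopes 0.01784230743963312 -0.029040252675180313 228
wrist 0.69 [246.3 186.5] axis [251.6861 201.817 ] corr [ 4.9849 -0.5932] angle 6.000000000000001 err 2.7 rel tool 34
wrist 0.69 [246.3 186.5] axis [251.6861 201.817 ] corr [ 0. -0.] angle 350.0 err 1.1 rel tool 18
```

The lead sits about +20° (±10°) from tool x. I turn a little further clockwise so it comes down just before thread_start, and lower to just above the mouth.

Request:
move_arm(steps=[0, 0, -0.08, 0, -0.0008, -0.02, 0.2, 0, 0, -0.17, 0, -0.0008, -0.045, 0.2, 0, 0, -0.17, 0, -0.0008, -0.062, 0.2, 0, 0, -0.17, 0, -0.0008, -0.062, 0.2, 0, 0, -0.17, 0, -0.0008, -0.062, 0.2])

```text
time: 10.0
tool_pos: [0.51, 0.2151, 0.2827]
ee_rot: [3.141, 0.0, -0.663]
wrist_force: [0.2, -0.4, -5.3]
width: 0.0416
finger_force: 30.0
```

Run:
```python
from lead import *
look()
o=get_obs(); tp=o["tool_pos"]
c=cam("wrist"); p,d=snapshot("wrist"); q,_=snapshot("scene"); cs=cam("scene")
for n,cc in (("wrist",c),("scene",cs)):
    print(n,"tip",proj(n,[*tp[:2],tp[2]-.12],cc),"boss",proj(n,[.5104,.2155,.15],cc))
    print([(s["score"],s["uv"]) for s in spot_point(n,"boss_mouth")[:2]])
u,v=map(int,proj("wrist",[*tp[:2],tp[2]-.12],c)); a=cv2.resize(p[v-50:v+100,u-50:u+50],(400,600),interpolation=cv2.INTER_CUBIC)
u2,v2=map(int,proj("scene",[*tp[:2],tp[2]-.1],cs)); b=cv2.resize(q[v2-45:v2+30,u2-25:u2+25],(400,600),interpolation=cv2.INTER_CUBIC)
print(u-50,v-50,u2-25,v2-45); save("crop4",np.hstack([a,b]))
```

```text
t 10.0 tcp [0.51   0.2151 0.2827] rot [ 3.1414  0.0001 -0.6632] j6 2.531 F [ 0.2465 -0.3655 -5.311 ] ff 30.0
scene 0.89 [309.1 135.7] axis [306.0633 131.0954] corr [ 3.3186 -0.2383] angle 324.0 err 2.7 rel tool 2
scene 0.89 [309.1 135.7] axis [306.0633 131.0954] corr [ 0. -0.] angle 358.0 err 2.7 rel tool 36
axis slopes -0.0003888519538266722 -0.03737721267919233 203
wrist 0.86 [246.1 190.2] axis [253.5642 201.2102] corr [ 3.2674 -1.1145] angle 8.0 err 0.7 rel tool 46
wrist 0.86 [246.1 190.2] axis [253.5642 201.2102] corr [ 0. -0.] angle 354.0 err 1.9 rel tool 32
wrist tip (np.float64(252.86498276719428), np.float64(189.83518481491458)) boss (np.float64(252.66416103881286), np.float64(186.7245958224174))
[(0.75, [253.1, 187.9])]
scene tip (np.float64(305.4476561105677), np.float64(141.86159919616316)) boss (np.float64(305.29918357416506), np.float64(145.2859746803333))
[(0.94, [307.9, 144.4])]
202 139 280 91
```

View pics/crop4.png

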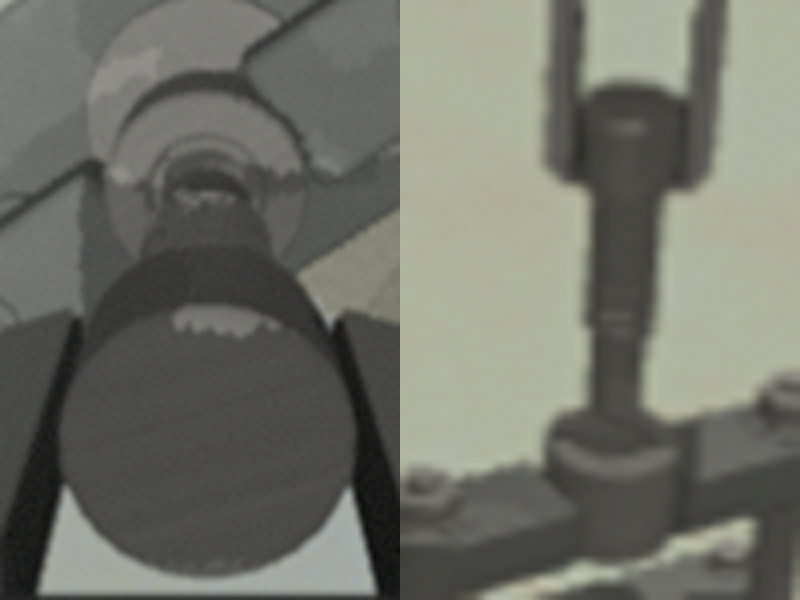

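The wrist half of the crop shows the nose over the bore, bore ring centred near (205,185). In the scene half the spindle is upright just above the boss mouth (613,430). I'll insert gently.

Request:
move_arm(steps=[0, 0, 0, 0, 0.0005, -0.006, 0.2, 0, 0, 0, 0, 0.0005, -0.012, 0.2, 0, 0, 0, 0, 0.0005, -0.015, 0.2, 0, 0, 0, 0, 0.0005, -0.018, 0.2, 0, 0, 0, 0, 0.0005, -0.021, 0.2])

```text
time: 11.1
tool_pos: [0.5099, 0.2157, 0.2611]
ee_rot: [3.141, 0.0, -0.663]
wrist_force: [-0.8, -0.7, -7.3]
width: 0.0413
finger_force: 30.0
```

Request:
move_arm(steps=[0, 0, 0, 0, 0, -0.003, 0.2, 0, 0, 0, 0, 0, -0.006, 0.2, 0, 0, 0, 0, 0, -0.009, 0.2])

```text
time: 11.4
tool_pos: [0.51, 0.2158, 0.2524]
ee_rot: [-3.142, -0.0, -0.663]
wrist_force: [-0.1, 0.0, -6.0]
width: 0.0419
finger_force: 30.0
```

Request:
move_arm(steps=[0, 0, 0, 0, 0, -0.004, 0.2, 0, 0, 0, 0, 0, -0.008, 0.2, 0, 0, 0, 0, 0, -0.012, 0.2, 0, 0, 0, 0, 0, -0.016, 0.2, 0, 0, 0, 0, 0, -0.018, 0.2])

```text
time: 11.9
tool_pos: [0.5098, 0.2157, 0.2338]
ee_rot: [3.141, 0.001, -0.663]
wrist_force: [0.7, -0.4, -6.7]
width: 0.0414
finger_force: 30.0
```

Request:
move_arm(steps=[0, 0, 0, 0, 0, -0.001, 0.2, 0, 0, 0, 0, 0, -0.002, 0.2, 0, 0, 0, 0, 0, -0.003, 0.2, 0, 0, 0, 0, 0, -0.003, 0.2])

```text
time: 12.3
tool_pos: [0.51, 0.2158, 0.2315]
ee_rot: [3.142, 0.0, -0.663]
wrist_force: [-0.3, -0.6, -6.6]
width: 0.0416
finger_force: 30.0
```

Request:
move_arm(steps=[0, 0, 0, 0, 0, -0.0007, 0.2, 0, 0, 0, 0, 0, -0.0014, 0.2, 0, 0, 0, 0, 0, -0.0014, 0.2])

```text
time: 12.6
tool_pos: [0.51, 0.2158, 0.23]
ee_rot: [3.141, 0.0, -0.663]
wrist_force: [-0.2, 0.7, -7.3]
width: 0.0413
finger_force: 30.0
```

Request:
move_arm(steps=[0, 0, 0, 0, 0, -0.0005, 0.2, 0, 0, 0, 0, 0, -0.001, 0.2, 0, 0, 0, 0, 0, -0.001, 0.2])

```text
time: 12.9
tool_pos: [0.5101, 0.2158, 0.2296]
ee_rot: [-3.141, -0.0, -0.663]
wrist_force: [-0.2, -0.4, -4.8]
width: 0.0416
finger_force: 30.0
```

Request:
move_arm(steps=[0, 0, 0, 0, 0, -0.0005, 0.2, 0, 0, 0, 0, 0, -0.001, 0.2, 0, 0, 0, 0, 0, -0.001, 0.2])

```text
time: 13.2
tool_pos: [0.5102, 0.2158, 0.2291]
ee_rot: [-3.141, -0.001, -0.663]
wrist_force: [-0.1, -1.1, -0.8]
width: 0.0414
finger_force: 30.0
```

```bash
python3 -c "from lead import *; look()"
```

```text
t 13.2 tcp [0.5102 0.2158 0.2291] rot [-3.1405 -0.0008 -0.6632] j6 2.532 F [-0.1212 -1.0828 -0.7669] ff 30.0
scene 0.54 [309.1 149.2] axis [305.3438 145.2002] corr [-1.0171 -1.9512] angle 10.0 err 4.6 rel tool 48
scene 0.54 [309.1 149.2] axis [305.3438 145.2002] corr [-0. -0.] angle 8.0 err 2.4 rel tool 46
axis slopes -0.05454459587058169 -0.046357622026479854 131
wrist 0.69 [247.8 186.2] axis [252.7594 201.3914] corr [4.1358 1.3691] angle 350.0 err 3.6 rel tool 28
wrist 0.69 [247.8 186.2] axis [252.7594 201.3914] corr [0. 0.] angle 340.0 err 0.8 rel tool 18
```

Contact came with the lead about 1 mm below the face, so it rests on the ridge just before the start (past the start it would be 6 mm lower). I'll turn anticlockwise, following the climb.

Request:
move_arm(steps=[0, 0, 0.08, 0, 0, 0.0001, 0.2, 0, 0, 0.16, 0, 0, 0.0002, 0.2, 0, 0, 0.16, 0, 0, 0.0002, 0.2])

```text
time: 13.9
tool_pos: [0.5102, 0.2159, 0.2289]
ee_rot: [-3.141, -0.001, -0.503]
wrist_force: [-1.2, 0.5, 1.9]
width: 0.0414
finger_force: 30.0
```

Request:
move_arm(steps=[0, 0, 0.08, 0, 0, 0.0001, 0.2, 0, 0, 0.16, 0, 0, 0.0002, 0.2, 0, 0, 0.16, 0, 0, 0.0002, 0.2])

```text
time: 14.2
tool_pos: [0.5098, 0.2159, 0.2264]
ee_rot: [3.141, 0.002, -0.345]
wrist_force: [0.7, 1.2, -7.3]
width: 0.0416
finger_force: 30.0
```

Request:
move_arm(steps=[0, 0, 0.08, 0, 0, 0.0001, 0.2, 0, 0, 0.16, 0, 0, 0.0002, 0.2, 0, 0, 0.16, 0, 0, 0.0002, 0.2])

```text
time: 14.5
tool_pos: [0.5097, 0.2158, 0.2266]
ee_rot: [3.141, 0.002, -0.186]
wrist_force: [1.3, 0.0, -6.9]
width: 0.0417
finger_force: 30.0
```

The drop was felt at yaw ≈ -0.42: z fell and the load vanished. I'll lower onto the next thread.

Request:
move_arm(steps=[0, 0, 0, 0, 0, -0.001, 0.2, 0, 0, 0, 0, 0, -0.002, 0.2, 0, 0, 0, 0, 0, -0.0028, 0.2, 0, 0, 0, 0, 0, -0.0028, 0.2])

```text
time: 14.9
tool_pos: [0.5098, 0.2157, 0.2255]
ee_rot: [3.141, 0.001, -0.184]
wrist_force: [0.2, -0.4, -6.8]
width: 0.0417
finger_force: 30.0
```

Request:
move_arm(steps=[0, 0, 0, 0, 0, -0.0005, 0.2, 0, 0, 0, 0, 0, -0.001, 0.2, 0, 0, 0, 0, 0, -0.001, 0.2])

```text
time: 15.2
tool_pos: [0.5099, 0.2157, 0.2248]
ee_rot: [3.141, 0.0, -0.183]
wrist_force: [0.6, -1.0, -6.7]
width: 0.0417
finger_force: 30.0
```

Request:
move_arm(steps=[0, 0, 0, 0, 0, 0, 0.2, 0, 0, 0, 0, 0, 0, 0.2, 0, 0, 0, 0, 0, 0, 0.2])

```text
time: 15.5
tool_pos: [0.51, 0.2158, 0.2249]
ee_rot: [3.142, -0.0, -0.183]
wrist_force: [0.5, -0.3, -7.2]
width: 0.0416
finger_force: 30.0
```

Request:
move_arm(steps=[0, 0, 0, 0, 0, -0.0005, 0.2, 0, 0, 0, 0, 0, -0.001, 0.2, 0, 0, 0, 0, 0, -0.001, 0.2])

```text
time: 15.8
tool_pos: [0.5101, 0.2158, 0.2244]
ee_rot: [-3.141, -0.001, -0.183]
wrist_force: [-0.5, 0.3, -4.9]
width: 0.0417
finger_force: 30.0
```

The contact height (≈6 mm lower) confirms the drop. I'll release and rotate back to get travel for the forward turn.

Request:
move_arm(steps=[0, 0, 0, 0, 0, 0.0005, 0.65, 0, 0, 0, 0, 0, 0.0005, 0.65, 0, 0, 0, 0, 0, 0.0005, 0.65, 0, 0, 0, 0, 0, 0.0005, 0.65, 0, 0, 0.14, 0, 0, 0.0005, 0.65, 0, 0, 0.28, 0, 0, 0.0005, 0.65, 0, 0, 0.42, 0, 0, 0.0005, 0.65, 0, 0, 0.56, 0, 0, 0.0005, 0.65, 0, 0, 0.7, 0, 0, 0.0005, 0.65, 0, 0, 0.84, 0, 0, 0.0005, 0.65, 0, 0, 0.98, 0, 0, 0.0005, 0.65, 0, 0, 1.12, 0, 0, 0.0005, 0.65])

```text
time: 17.0
tool_pos: [0.5102, 0.2158, 0.2248]
ee_rot: [3.141, -0.001, 0.943]
wrist_force: [-0.4, 0.3, -0.3]
width: 0.061
finger_force: 0.0
```

Request:
move_arm(steps=[0, 0, 0.14, 0, 0, 0, 0.65, 0, 0, 0.28, 0, 0, 0, 0.65, 0, 0, 0.42, 0, 0, 0, 0.65, 0, 0, 0.56, 0, 0, 0, 0.65, 0, 0, 0.7, 0, 0, 0, 0.65, 0, 0, 0.84, 0, 0, 0, 0.65, 0, 0, 0.98, 0, 0, 0, 0.65, 0, 0, 1.12, 0, 0, 0, 0.65, 0, 0, 1.26, 0, 0, 0, 0.65, 0, 0, 1.4, 0, 0, 0, 0.65, 0, 0, 1.54, 0, 0, 0, 0.65, 0, 0, 1.68, 0, 0, 0, 0.65])

```text
time: 18.2
tool_pos: [0.5102, 0.2158, 0.2247]
ee_rot: [3.141, 0.001, 2.623]
wrist_force: [-0.1, 0.5, 0.1]
width: 0.0612
finger_force: 0.0
```

Request:
move_arm(steps=[0, 0, 0.14, 0, 0, 0, 0.65, 0, 0, 0.28, 0, 0, 0, 0.65, 0, 0, 0.42, 0, 0, 0, 0.65, 0, 0, 0.56, 0, 0, 0, 0.65, 0, 0, 0.63, 0, 0, 0, 0.65, 0, 0, 0.63, 0, 0, 0, 0.65, 0, 0, 0.63, 0, 0, 0, 0.65])

```text
time: 18.9
tool_pos: [0.5101, 0.2158, 0.2246]
ee_rot: [3.141, 0.0, -3.038]
wrist_force: [0.4, -0.3, 0.3]
width: 0.061
finger_force: 0.0
```

```bash
cat > head.py <<'E'
from lead import *
def head():
    o=get_obs(); tp=np.array(o["tool_pos"]); c=cam("wrist"); p,d=snapshot("wrist"); X=cloud("wrist",d,c)
    k=(np.hypot(X[...,0]-tp[0],X[...,1]-tp[1])<.03)&(X[...,2]>tp[2]+.005)&(X[...,2]<tp[2]+.035); q=X[k]
    z=np.median(q[:,2]); q=q[abs(q[:,2]-z)<.004]; cc,r=cv2.minEnclosingCircle((q[:,:2]*1000).astype(np.float32))
    A=np.c_[q[:,:2]-q[:,:2].mean(0),np.ones(len(q))]; print("tcp",tp,"rot",np.array(o["ee_rot"]),"j6",o["joint_positions"][5],"head",cc,r,"top z",z,"mean",q.mean(0),"slopes",np.linalg.lstsq(A,q[:,2],rcond=None)[0][:2],len(q))
    return p
if __name__=="__main__": p=head(); look()
E
python3 head.py
```

```text
tcp [0.5101 0.2158 0.2246] rot [ 3.1414  0.0005 -3.0379] j6 -1.3766270385810688 head (509.0807189941406, 220.08517456054688) 25.67694854736328 top z 0.24379260563912736 mean [0.5079 0.2153 0.2438] slopes [0.0138 0.0044] 4075
t 18.95 tcp [0.5101 0.2158 0.2246] rot [ 3.1414  0.0004 -3.0377] j6 -1.377 F [ 0.6521  0.4432 -0.4145] ff 0.0
scene 0.5 [307.4 153. ] axis [305.2413 146.3495] corr [0. 0.] angle 346.0 err 4.5 rel tool 160
scene 0.5 [307.4 153. ] axis [305.2413 146.3495] corr [0. 0.] angle 346.0 err 4.5 rel tool 160
axis slopes -0.03724450362753721 -0.011892577251452827 91
```

Request:
move_arm(steps=[0, 0, 0, -0.0015, 0, 0, 0.65, 0, 0, 0, -0.0015, 0, 0, 0.2, 0, 0, 0, -0.0015, 0, 0, 0.2, 0, 0, 0, -0.0015, 0, 0, 0.2, 0, 0, 0, -0.0015, 0, 0, 0.2, 0, 0, 0, -0.0015, 0, 0, 0.2, 0, 0, 0, -0.0008, 0, 0, 0.2, 0, 0, 0, 0, 0, 0, 0.2, 0, 0, 0, 0, 0, 0, 0.2])

```text
time: 20.25
tool_pos: [0.5096, 0.2158, 0.2244]
ee_rot: [3.141, -0.001, -3.036]
wrist_force: [-1.6, 0.2, 1.3]
width: 0.0415
finger_force: 30.0
```

Request:
move_arm(steps=[0, 0, -0.1, 0, 0, -0.0001, 0.2, 0, 0, -0.2, 0, 0, -0.0002, 0.2, 0, 0, -0.3, 0, 0, -0.0003, 0.2, 0, 0, -0.4, 0, 0, -0.0004, 0.2, 0, 0, -0.4, 0, 0, -0.0004, 0.2])

```text
time: 20.75
tool_pos: [0.5096, 0.2163, 0.224]
ee_rot: [3.141, -0.001, 2.847]
wrist_force: [-2.9, 0.9, 0.9]
width: 0.0415
finger_force: 30.0
```

Request:
move_arm(steps=[0, 0, -0.14, 0, 0, -0.0001, 0.2, 0, 0, -0.28, 0, 0, -0.0003, 0.2, 0, 0, -0.42, 0, 0, -0.0004, 0.2, 0, 0, -0.56, 0, 0, -0.0005, 0.2, 0, 0, -0.7, 0, 0, -0.0007, 0.2, 0, 0, -0.84, 0, 0, -0.0008, 0.2, 0, 0, -0.98, 0, 0, -0.0009, 0.2, 0, 0, -1.12, 0, 0, -0.0011, 0.2, 0, 0, -1.26, 0, 0, -0.0012, 0.2, 0, 0, -1.4, 0, 0, -0.0013, 0.2, 0, 0, -1.54, 0, 0, -0.0015, 0.2, 0, 0, -1.68, 0, 0, -0.0016, 0.2])

```text
time: 21.95
tool_pos: [0.5106, 0.2165, 0.2225]
ee_rot: [3.141, -0.002, 1.164]
wrist_force: [0.2, 1.7, -0.5]
width: 0.0418
finger_force: 30.0
```

Request:
move_arm(steps=[0, 0, -0.14, 0, 0, -0.0001, 0.2, 0, 0, -0.28, 0, 0, -0.0003, 0.2, 0, 0, -0.42, 0, 0, -0.0004, 0.2, 0, 0, -0.56, 0, 0, -0.0005, 0.2, 0, 0, -0.7, 0, 0, -0.0007, 0.2, 0, 0, -0.84, 0, 0, -0.0008, 0.2, 0, 0, -0.98, 0, 0, -0.0009, 0.2, 0, 0, -1.12, 0, 0, -0.0011, 0.2, 0, 0, -1.2, 0, 0, -0.0012, 0.2, 0, 0, -1.2, 0, 0, -0.0012, 0.2])

```text
time: 22.95
tool_pos: [0.5109, 0.2156, 0.2214]
ee_rot: [3.142, -0.002, -0.031]
wrist_force: [1.0, 0.5, 0.5]
width: 0.0414
finger_force: 30.0
```

Request:
move_arm(steps=[0, 0, 0, 0, 0, 0, 0.65, 0, 0, 0, 0, 0, 0, 0.65, 0, 0, 0, 0, 0, 0, 0.65, 0, 0, 0, 0, 0, 0, 0.65, 0, 0, 0.14, 0, 0, 0, 0.65, 0, 0, 0.28, 0, 0, 0, 0.65, 0, 0, 0.42, 0, 0, 0, 0.65, 0, 0, 0.56, 0, 0, 0, 0.65, 0, 0, 0.7, 0, 0, 0, 0.65, 0, 0, 0.84, 0, 0, 0, 0.65, 0, 0, 0.98, 0, 0, 0, 0.65, 0, 0, 1.12, 0, 0, 0, 0.65])

```text
time: 24.15
tool_pos: [0.51, 0.2157, 0.2212]
ee_rot: [3.141, 0.0, 1.093]
wrist_force: [0.5, 0.1, 0.8]
width: 0.0612
finger_force: 0.0
```

Request:
move_arm(steps=[0, 0, 0.14, 0, 0, 0, 0.65, 0, 0, 0.28, 0, 0, 0, 0.65, 0, 0, 0.42, 0, 0, 0, 0.65, 0, 0, 0.56, 0, 0, 0, 0.65, 0, 0, 0.7, 0, 0, 0, 0.65, 0, 0, 0.84, 0, 0, 0, 0.65, 0, 0, 0.98, 0, 0, 0, 0.65, 0, 0, 1.12, 0, 0, 0, 0.65, 0, 0, 1.26, 0, 0, 0, 0.65, 0, 0, 1.4, 0, 0, 0, 0.65, 0, 0, 1.54, 0, 0, 0, 0.65, 0, 0, 1.68, 0, 0, 0, 0.65])

```text
time: 25.35
tool_pos: [0.51, 0.2157, 0.2212]
ee_rot: [-3.142, 0.0, 2.773]
wrist_force: [-0.5, -0.7, -0.2]
width: 0.0612
finger_force: 0.0
```

Request:
move_arm(steps=[0, 0, 0.14, 0, 0, 0, 0.65, 0, 0, 0.28, 0, 0, 0, 0.65, 0, 0, 0.42, 0, 0, 0, 0.65, 0, 0, 0.46, 0, 0, 0, 0.65, 0, 0, 0.46, 0, 0, 0, 0.65, 0, 0, 0.46, 0, 0, 0, 0.65])

```text
time: 25.95
tool_pos: [0.51, 0.2157, 0.2211]
ee_rot: [-3.142, -0.0, -3.057]
wrist_force: [0.5, 0.3, 0.5]
width: 0.0604
finger_force: 0.0
```

Run:
```python
from head import *
p=head(); look(); save("w5",p)
```

```text
tcp [0.51   0.2157 0.2211] rot [-3.1416 -0.0001 -3.0571] j6 -1.3574848833682585 head (509.5245666503906, 220.066162109375) 25.6433048248291 top z 0.24074038404256037 mean [0.5078 0.2152 0.2407] slopes [0.0141 0.001 ] 4087
t 26.0 tcp [0.51   0.2157 0.2212] rot [ 3.1416  0.0001 -3.057 ] j6 -1.358 F [-0.7712 -0.1879 -0.0331] ff 0.0
scene 0.74 [303.  147.1] axis [305.1608 147.2079] corr [4.6757 0.9819] angle 230.0 err 2.7 rel tool 45
scene 0.74 [303.  147.1] axis [305.1608 147.2079] corr [0. 0.] angle 192.00000000000003 err 1.8 rel tool 7
axis slopes 0.06980751120326611 -0.027564257921862952 124
wrist 0.73 [250.8 185.7] axis [253.9563 201.5667] corr [ 1.1727 -0.2503] angle 200.0 err 1.1 rel tool 15
wrist 0.73 [250.8 185.7] axis [253.9563 201.5667] corr [ 0. -0.] angle 196.0 err 1.1 rel tool 11
```

View pics/w5.png

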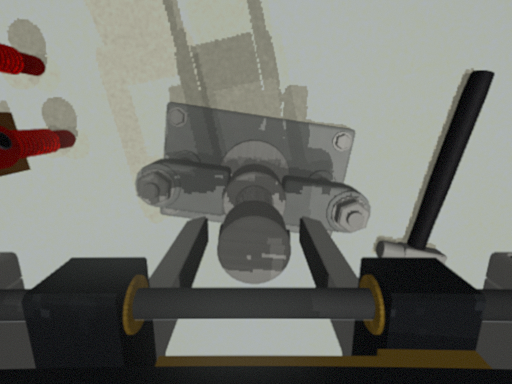

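The picture shows the spindle upright in the boss with its head at (253,250) between the open fingers, and the hammer and reds undisturbed. I'll regrip for the second half turn.

Request:
move_arm(steps=[0, 0, 0, -0.0012, 0, 0, 0.65, 0, 0, 0, -0.0012, 0, 0, 0.2, 0, 0, 0, -0.0012, 0, 0, 0.2, 0, 0, 0, -0.0012, 0, 0, 0.2, 0, 0, 0, -0.0012, 0, 0, 0.2, 0, 0, 0, -0.0012, 0, 0, 0.2, 0, 0, 0, -0.0006, 0, 0, 0.2, 0, 0, 0, 0, 0, 0, 0.2, 0, 0, 0, 0, 0, 0, 0.2])

```text
time: 27.3
tool_pos: [0.5096, 0.2158, 0.2212]
ee_rot: [3.141, -0.001, -3.056]
wrist_force: [-0.3, 0.2, 2.1]
width: 0.0412
finger_force: 30.0
```

Request:
move_arm(steps=[0, 0, -0.14, 0, 0, -0.0001, 0.2, 0, 0, -0.28, 0, 0, -0.0003, 0.2, 0, 0, -0.42, 0, 0, -0.0004, 0.2, 0, 0, -0.56, 0, 0, -0.0005, 0.2, 0, 0, -0.7, 0, 0, -0.0007, 0.2, 0, 0, -0.84, 0, 0, -0.0008, 0.2, 0, 0, -0.98, 0, 0, -0.0009, 0.2, 0, 0, -1.12, 0, 0, -0.0011, 0.2, 0, 0, -1.26, 0, 0, -0.0012, 0.2, 0, 0, -1.4, 0, 0, -0.0013, 0.2, 0, 0, -1.54, 0, 0, -0.0015, 0.2, 0, 0, -1.68, 0, 0, -0.0016, 0.2])

```text
time: 28.5
tool_pos: [0.5104, 0.2164, 0.2197]
ee_rot: [3.14, -0.001, 1.542]
wrist_force: [-0.0, 1.3, -0.1]
width: 0.0415
finger_force: 30.0
```

Request:
move_arm(steps=[0, 0, -0.14, 0, 0, -0.0001, 0.2, 0, 0, -0.28, 0, 0, -0.0003, 0.2, 0, 0, -0.42, 0, 0, -0.0004, 0.2, 0, 0, -0.56, 0, 0, -0.0005, 0.2, 0, 0, -0.7, 0, 0, -0.0007, 0.2, 0, 0, -0.84, 0, 0, -0.0008, 0.2, 0, 0, -0.98, 0, 0, -0.0009, 0.2, 0, 0, -1.12, 0, 0, -0.0011, 0.2, 0, 0, -1.26, 0, 0, -0.0012, 0.2, 0, 0, -1.4, 0, 0, -0.0013, 0.2, 0, 0, -1.52, 0, 0, -0.0014, 0.2, 0, 0, -1.52, 0, 0, -0.0014, 0.2])

```text
time: 29.7
tool_pos: [0.5105, 0.2157, 0.2182]
ee_rot: [3.141, -0.001, 0.027]
wrist_force: [1.0, 0.1, 0.5]
width: 0.0418
finger_force: 30.0
```

Request:
move_arm(steps=[0, 0, 0, 0, 0, 0, 0.2, 0, 0, 0, 0, 0, 0, 0.2, 0, 0, 0, 0, 0, 0, 0.2, 0, 0, 0, 0, 0, 0, 0.2, 0, 0, 0, 0, 0, 0, 0.2])

```text
time: 30.2
tool_pos: [0.5102, 0.2157, 0.2182]
ee_rot: [3.141, -0.001, 0.027]
wrist_force: [1.3, -0.3, -0.3]
width: 0.0416
finger_force: 30.0
```

Run:
```python
from head import *
p=head(); look()
```

```text
tcp [0.5102 0.2157 0.2182] rot [ 3.1415 -0.0005  0.0271] j6 1.8415375766864375 head (516.0006713867188, 215.9533233642578) 28.684907913208008 top z 0.2377776277986571 mean [0.5109 0.2152 0.2377] slopes [-0.0098  0.0002] 4326
t 30.25 tcp [0.5102 0.2157 0.2182] rot [ 3.1415 -0.0004  0.027 ] j6 1.842 F [ 2.2697 -0.37   -0.6845] ff 30.0
scene 0.69 [301.8 157.3] axis [305.1418 147.9944] corr [ 2.1961 -0.5626] angle 294.0 err 8.7 rel tool -68
scene 0.69 [301.8 157.3] axis [305.1418 147.9944] corr [ 0. -0.] angle 306.0 err 7.5 rel tool -56
scene 0.67 [307.8 152.7] axis [305.1418 147.9944] corr [ 2.1961 -0.5626] angle 332.0 err 3.0 rel tool -30
scene 0.67 [307.8 152.7] axis [305.1418 147.9944] corr [ 0. -0.] angle 354.0 err 2.7 rel tool -8
axis slopes 0.06723948839554016 0.0043477796775838505 117
wrist 0.79 [253.4 186.9] axis [252.7612 200.7607] corr [ 2.8828 -0.5178] angle 10.0 err 1.6 rel tool 8
wrist 0.79 [253.4 186.9] axis [252.7612 200.7607] corr [ 0. -0.] angle 358.0 err 1.3 rel tool -4
```

```bash
python3 -c "
from bench import *
print(close_job())"
```

```text
the job is handed in; nothing more can be done
None
```

The job is handed in. The spindle dropped at the thread start, turned about one full turn clockwise to roughly 12.6–13 mm below the boss face, and is still gripped upright at 30 N; the system gave no verdict when I handed it in.

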